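Weigh the declared flask on the customs desk

TASK

Weigh the declared square glass flask: pick it up and set it down upright in the middle of the scale's round steel pan, then let go. Do it gently: the weighing cell is delicate, so never press on the pan with more than 10 N and do not let the flask drop onto it. Leave the round jar and the tall round bottle standing where they are.

Things in the scene. Friction and masses are not known exactly. Their poses are not given: they have to be found in the camera images.
- flask_center (a point): Centre, 36 mm above its underside, of the flask to be weighed: amber glass, 72 mm high in all: square body 46 x 46 mm, 50 mm high, under a short neck and a round black stopper 26 mm across; 130 to 250 g. It stands upright on the desk. Grip it from above across two opposite flat sides. z is up, x and y are square to the flat sides (same every quarter turn).
- pan: Round flat steel pan of the grey desk scale, 120 mm across, 8 mm thick. Origin: centre of its top face, z up; 56 mm above the desk unloaded. Sprung: after the first 0.4 N it sinks 1 mm per 1.2 N to a hard stop at 10 mm, so 8 mm down is 10 N. Housing below it: 170 x 170 mm, 36 mm high, with a low display panel on the robot's side reaching 133 mm from the centre.
- jar: Bystander: round squat amber glass jar with a wide black lid, 62 mm across, 56 mm high, standing on the desk. Origin at the centre of its underside. Leave it alone.
- bottle: Bystander: tall round amber glass bottle with a black cap, 50 mm across, 116 mm high, standing on the desk. Origin at the centre of its underside. Leave it alone.
Mind the look-alikes: they are no part of the job. What is shaped like the part that bears flask_center but yellow is not meant.

How it is judged:
By the outcome, as a careful person would: the job done as asked, in the order asked, and still so for the second after the job is handed in, with the robot touching nothing.
It also fails if it takes over 38 s, if anything falls off the work surface, if the arm or the gripper's body presses on something with over 40 N, if the wrist force passes 120 N, or if a joint passes its speed limit or range.

ROBOT

A 6-joint arm with a two-finger parallel gripper is mounted at the origin on the work surface. World frame = base frame: x ahead of the robot, y to its left, z up, the work surface at z = 0. Lengths are in mm, angles in degrees, forces in N, time in s.
With the tool pointing down it reaches from about 375 to 975 mm from the base axis. Payload 3.8 kg.
Tool frame: the origin (TCP) lies at the very end of the fingers, on their centre line; the grasp point (between the pads) lies 19 mm behind it; x points along the fingers, y is the direction in which the jaws open and shut, and the axes are right-handed (so a half turn about x gives the same grasp; the last joint's range is limited). The gripper opens to 85 mm and grips with 20 to 120 N. Pads are 22 mm wide; open, the fingers measure 114 mm over their backs; the gripper's body (76 mm by 85 mm) begins 54 mm behind the grasp point. The pads swing forward as they close: fully open they stand 13 mm farther back than shut.
Start: joints at [64.062, 15.12, 91.902, -0, 72.978, -2.114], TCP at [272.644, 617.481, 231.28] pointing down, gripper open.
Joint ranges: [-150.88, 150.88], [-54.13, 125.18], [17.81, 147.31], [-75.09, 255.09], [0, 152.58], [-146.25, 146.25]. Speed limits (degrees/s): [147.25, 147.25, 180, 180, 180, 180].

INTERFACE

Orientations are given as [roll, pitch, yaw] about the fixed x, y, z axes, in that order (R = Rz(yaw) Ry(pitch) Rx(roll)).
In Python, from plant import r gives the robot as it stands. The module is installed in compiled form; this text tells all that it offers.
- The arm moves only by the shell command python3 -m jog 'ROWS' [OPENING] [FORCE]. ROWS is JSON, one flat list of numbers, 4 for each row, row after row: the shift along the tool's x, y, z in m, then the turn about the tool's x in rad. A call has 1 to 12 rows; each row is the pose to reach, as a shift and turn from the pose measured when the call began, along the tool's axes at that moment; what a row does not reach only later rows make up. A row lasts 1/10 s, in which the tool goes at most 50 mm and 8.59 degrees, less where a joint would pass 70% of its speed; a pose out of reach is approached as far as the arm can. A call with a gripper value outside its range is refused whole. OPENING is the opening, from 0 (shut) to 1 (fully open), set as the call begins (- or left out, the last holds). The fingers move at their own pace and stop on an object; FORCE is the grip in N (left out, the last holds). Time passes only in rows, so rows that repeat a pose let the fingers close. It gives the time, the measured TCP pose, the force and the opening at its end, in the units of the state.
- r.get_state(): the state, without advancing time (a new reading comes with each control period).
- r.grab_frame(name): name is "side" or "top"; returns the picture (384x512x3 uint8, red, green, blue); there is no depth.
- r.camera_params(name): a dict with "K" (3x3 intrinsics, pixels), "dist" ([k1, k2, p1, p2, k3] as OpenCV has them; the pictures are not rectified), "R" (3x3) and "t" (3): a world point X has camera coordinates R X + t. Camera axes: x right, y down, z forward; pixel columns grow to the right and rows downward; lengths in mm; the calibration is good to about 2 mm. A picture is of the moment at which its call begins. camera_params takes no time and is no camera call.
- r.hand_in(): hands the job in, once; it reports no verdict.
The state is a dict: "t": time; "joints": joint angles; "qvel": joint speeds; "tau": joint torques, N m; "position": TCP position; "tcp_rot": TCP orientation; "wrist_force": force on the tool from outside, world axes, zero at the start; "torque": the same for the moment, N m; "finger_gap": finger opening in mm.
Only numpy, scipy, OpenCV 4.12 (cv2) and the standard library are available. Lean on these libraries where they do the work, as an engineer would, in place of code of your own. Each camera call takes 0.05 s, during which the arm holds its last target.

## Working session

There is one attempt and no reset: what is moved stays moved. The work goes in short steps, Python scripts to look and compute and a shell command to move; the robot and the scene stay as the last step left them, time stands still between calls to the robot, and variables do not carry over. Pictures are saved under pics/ and viewed, and the job is handed in when it is done.

```bash
mkdir -p pics; python3 - <<'E'
from plant import r
import cv2
s=r.get_state();print({k:(v if not hasattr(v,'round') else v) for k,v in s.items()})
for n in("side","top"):
    cv2.imwrite(f"pics/{n}0.png",cv2.cvtColor(r.grab_frame(n),cv2.COLOR_RGB2BGR));p=r.camera_params(n);print(n,p)
E
```

```text
{'t': 0.0, 'joints': array([ 6.40623170e+01,  1.51708792e+01,  9.19826940e+01, -7.92327016e-04,
        7.29753985e+01, -2.11123215e+00]), 'qvel': array([ 0.07809086, -0.1162764 , -0.04798341,  0.03968868,  0.07459751,
        0.0019173 ]), 'tau': array([ 2.01856354e-03, -5.15097463e+01, -3.67325377e+01, -1.56749775e-04,
        1.27483290e-02, -2.44540371e-05]), 'position': array([272.3315346 , 616.82482883, 229.92819736]), 'tcp_rot': array([ -91.77490129,   89.87102606, -115.60111936]), 'wrist_force': array([-0.35360705, -0.87770747,  0.04341518]), 'torque': array([-0.02604178, -0.0008837 ,  0.01232694]), 'finger_gap': 85.2021795407057}
side {'K': array([[478.20938471,   0.        , 248.70116066],
       [  0.        , 478.20938471, 185.36229716],
       [  0.        ,   0.        ,   1.        ]]), 'dist': array([-0.20175175,  0.        ,  0.        ,  0.        ,  0.        ]), 'R': array([[ 0.96485998, -0.26218895,  0.01738326],
       [-0.19116851, -0.7458123 , -0.63813683],
       [ 0.18027707,  0.61238955, -0.76972671]]), 't': array([-488.29387465,  117.11361095, 1182.80609828])}
top {'K': array([[467.36276088,   0.        , 254.80985057],
       [  0.        , 467.36276088, 190.48050736],
       [  0.        ,   0.        ,   1.        ]]), 'dist': array([-0.17777524,  0.        ,  0.        ,  0.        ,  0.        ]), 'R': array([[ 0.04907289, -0.99878792,  0.00381221],
       [-0.97487516, -0.04872761, -0.21735695],
       [ 0.21727926,  0.0069499 , -0.97608474]]), 't': array([ -32.24651583,  515.28492533, 1212.98218166])}
```

View pics/side0.png

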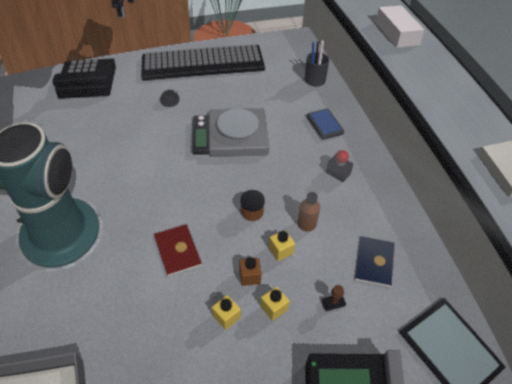

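View pics/top0.png

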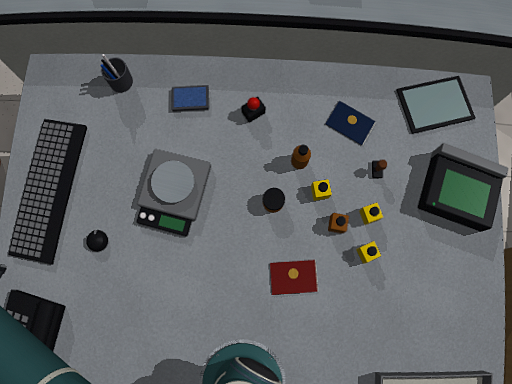

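The side view shows an amber square flask at (250,272), three yellow look-alikes at (227,312), (275,303) and (282,245), the jar at (253,205) and the bottle at (309,212). In the top view the flask is at (338,222), the yellow ones at (321,190), (373,213) and (370,252), the pan at (172,182), the jar at (273,201) and the bottle at (301,157). Only the amber square one fits the description. I'll confirm that in a crop and measure it.

```bash
python3 - <<'E'
import cv2,numpy as np
t=cv2.imread("pics/top0.png");s=cv2.imread("pics/side0.png")
a=cv2.resize(t[170:270,290:390],(400,400),interpolation=cv2.INTER_CUBIC)
b=cv2.resize(s[230:330,205:305],(400,400),interpolation=cv2.INTER_CUBIC)
cv2.imwrite("pics/crop0.png",np.hstack([a,b]))
a=cv2.resize(t[140:240,130:230],(400,400),interpolation=cv2.INTER_CUBIC)
b=cv2.resize(s[90:190,185:285],(400,400),interpolation=cv2.INTER_CUBIC)
cv2.imwrite("pics/crop1.png",np.hstack([a,b]))
E
```

```text
(no output)
```

View pics/crop0.png

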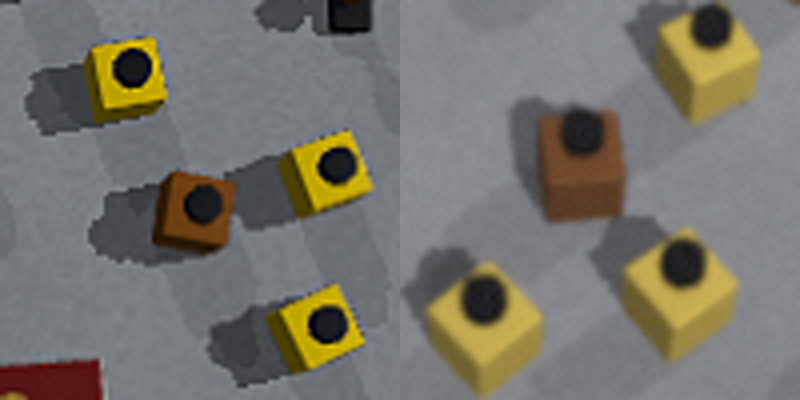

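View pics/crop1.png

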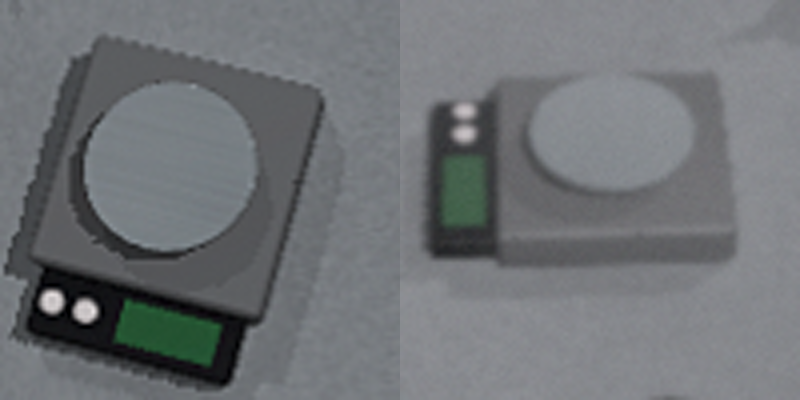

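The crop confirms it: the flask between the yellow look-alikes is square and amber with a black stopper. The pan is clear in both views. Next I fit silhouettes in both views.

```bash
cat > h.py <<'E'
import cv2,numpy as np
from plant import r
from scipy.optimize import minimize
C={n:r.camera_params(n) for n in("side","top")}
def proj(n,P):
    p=C[n];return cv2.projectPoints(np.float64(P),cv2.Rodrigues(p["R"])[0],p["t"],p["K"],p["dist"])[0][:,0]
S=8
def fill(n,P,m=None,v=1):
    m=np.zeros((384*4,512*4),np.uint8) if m is None else m
    q=cv2.convexHull(np.float32((proj(n,P)+.5)*4-.5)); cv2.fillConvexPoly(m,np.round(q*16).astype(np.int32),v,shift=4);return m
def box(x,y,a,h,w=46,z0=0):
    c,s=np.cos(a),np.sin(a);o=[]
    for i in(-1,1):
        for j in(-1,1):
            for z in(z0,z0+h):o.append((x+w/2*(i*c-j*s),y+w/2*(i*s+j*c),z))
    return o
def cyl(x,y,rad,z0,z1):
    t=np.linspace(0,2*np.pi,49)[:-1]
    return [(x+rad*np.cos(u),y+rad*np.sin(u),z) for u in t for z in((z0,z1))]
def ray(n,px,z):
    p=C[n];u=cv2.undistortPoints(np.float64([[px]]),p["K"],p["dist"])[0,0]
    d=p["R"].T@[u[0],u[1],1];o=-p["R"].T@p["t"];return o+d*(z-o[2])/d[2]
def up(m):return cv2.resize(m.astype(np.float32),None,fx=4,fy=4,interpolation=cv2.INTER_LINEAR)>.5
def fitflask(masks,x,y,z0=0):
    ms={n:up(m) for n,m in masks.items()}
    def cost(v):
        c=0
        for n in ms:
            f=fill(n,box(v[0],v[1],v[2]/30,50,z0=z0));fill(n,cyl(v[0],v[1],13,z0+59,z0+72),f,0)
            f=f>0;c+=(f^ms[n]).sum()/(f|ms[n]).sum()
        return c
    best=None
    for a in np.arange(-45,45,15):
        q=minimize(cost,[x,y,np.radians(a)*30],method="Nelder-Mead",options=dict(initial_simplex=[[x,y,np.radians(a)*30],[x+8,y,np.radians(a)*30],[x,y+8,np.radians(a)*30],[x,y,np.radians(a)*30+6]],maxiter=90))
        if best is None or q.fun<best.fun:best=q
    return best.x[0],best.x[1],np.degrees(best.x[2]/30),best.fun
def comp(m,px):
    k,l=cv2.connectedComponents(m.astype(np.uint8));return l==l[px[1],px[0]]
def brown(im):
    h=cv2.cvtColor(im,cv2.COLOR_BGR2HSV);return (h[...,0]<16)&(h[...,1]>100)
def yellow(im):
    h=cv2.cvtColor(im,cv2.COLOR_BGR2HSV);return (h[...,0]>=18)&(h[...,0]<36)&(h[...,1]>90)
E
cat > m0.py <<'E'
from h import *
t=cv2.imread("pics/top0.png");s=cv2.imread("pics/side0.png")
ms={"top":comp(brown(t),(332,225)),"side":comp(brown(s),(251,279))}
p=ray("top",(338,222),40);print([ms[n].sum() for n in ms],p)
print("flask",fitflask(ms,p[0],p[1]))
print(" top only",fitflask({"top":ms["top"]},p[0],p[1]))
print(" side only",fitflask({"side":ms["side"]},p[0],p[1]))
for a,b in (((317,195),(285,252)),((370,220),(277,310)),((366,257),(228,318))):
    ms={"top":comp(yellow(t),a),"side":comp(yellow(s),b)};p=ray("top",a,30);print("yellow",[ms[n].sum() for n in ms],fitflask(ms,p[0],p[1]))
print("jar",ray("top",(273.5,200),56),ray("side",(253,199),56));print("bottle",ray("top",(303,151),116),ray("side",(312,199),116))
# pan
for n,im,px in(("top",t,(172,182)),("side",s,(238,123))):
    g=cv2.cvtColor(im,cv2.COLOR_BGR2GRAY);print(n,g[px[1],px[0]-30:px[0]+31:3])
    m=comp(cv2.GaussianBlur(g,(3,3),0)>(g[px[1],px[0]]*.5+.5*100),px);M=up(m)
    def cost(v):
        f=fill(n,cyl(v[0],v[1],60,55.9,56))>0;return (f^M).sum()/(f|M).sum()
    p=ray(n,px,56);q=minimize(cost,p[:2],method="Nelder-Mead",options=dict(initial_simplex=[p[:2],p[:2]+[8,0],p[:2]+[0,8]]));print("pan",n,m.sum(),q.x,q.fun)
for c,hh in (((272.6,617.5),0),):pass
E
python3 m0.py
```

```text
[np.int64(265), np.int64(408)] [ 443.20268193 -237.92328703   40.        ]
flask (np.float64(442.7471014486064), np.float64(-239.95934191532356), np.float64(-13.480859020847298), np.float64(0.42158208145192966))
 top only (np.float64(443.8526190568203), np.float64(-240.02577999307522), np.float64(-9.792189466526724), np.float64(0.23677432137903706))
 side only (np.float64(442.08904920710484), np.float64(-240.8963463065357), np.float64(75.4420345314929), np.float64(0.17104216388225935))
yellow [np.int64(289), np.int64(467)] (np.float64(534.873580137194), np.float64(-190.53142210421055), np.float64(12.673644351701633), np.float64(0.28294697257183754))
yellow [np.int64(284), np.int64(525)] (np.float64(474.5340303873502), np.float64(-332.54366790919084), np.float64(23.96520238335987), np.float64(0.3841025380049648))
yellow [np.int64(283), np.int64(530)] (np.float64(366.0392327893053), np.float64(-325.7281744383828), np.float64(-63.46965104228361), np.float64(0.36570043698298194))
jar [492.56673924 -58.53620622  56.        ] [498.70431516 -64.23750193  56.        ]
bottle [ 616.32449567 -129.23366459  116.        ] [ 618.75897212 -143.70026164  116.        ]
top [ 70  95  53 122 126 127 124 125 125 125 125 123 124 124 124 122 124 120
  89  94  94]
pan top 1350 [533.01892486 221.67486654] 0.0703000559645271
side [ 69 111 104 115 136 137 140 136 137 139 140 140 139 142 138 137 139 115
 113 110 140]
pan side 93598 [532.50096128 218.00934437] 0.9901025323713539
```

```bash
cat > m1.py <<'E'
from h import *
t=cv2.imread("pics/top0.png");s=cv2.imread("pics/side0.png")
out=[]
for n,im,px,c in(("top",t,(332,225),(338,222)),("side",s,(251,279),(250,272))):
    m=comp(brown(im),px)
    big=cv2.resize(im,None,fx=4,fy=4,interpolation=cv2.INTER_NEAREST);b2=big.copy()
    b2[cv2.resize(m.astype(np.uint8),None,fx=4,fy=4,interpolation=cv2.INTER_NEAREST)>0]=(0,255,0)
    for k in (big,):
        f=fill(n,box(442.7,-240,np.radians(-13.5),50));g=fill(n,cyl(442.7,-240,13,59,72))
        for w,col in((f,(255,255,0)),(g,(255,0,255))):
            cv2.drawContours(k,cv2.findContours(w,0,1)[0],-1,col,1)
    for k in(big,b2):
        x,y=c[0]*4,c[1]*4;out.append(cv2.resize(k[y-70:y+70,x-90:x+90],(400,300)))
cv2.imwrite("pics/ov0.png",np.vstack([np.hstack(out[:2]),np.hstack(out[2:])]))
E
python3 m1.py
```

```text
(no output)
```

View pics/ov0.png

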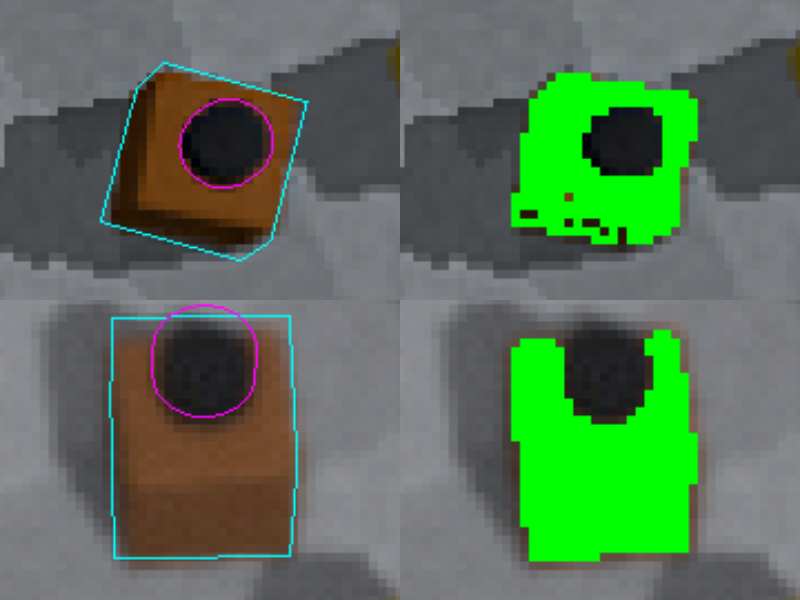

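```bash
cat >> h.py <<'E'
def fitfree(masks,x,y,a,z0=0):
    ms={n:up(m) for n,m in masks.items()}
    k=np.array([1,1,1/30,1,1,1])
    def cost(v):
        v=v*k;c=0
        for n in ms:
            f=fill(n,box(v[0],v[1],v[2],v[4],v[3],z0=z0));fill(n,cyl(v[0],v[1],v[5],z0+v[4]+9,z0+v[4]+20),f,0)
            f=f>0;c+=(f^ms[n]).sum()/(f|ms[n]).sum()
        return c
    v0=np.array([x,y,np.radians(a)*30,44,48,11.5]);sim=[v0]+[v0+d for d in np.eye(6)*[5,5,4,3,3,1.5]]
    q=minimize(cost,v0,method="Nelder-Mead",options=dict(initial_simplex=sim,maxiter=400));v=q.x*k;v[2]=np.degrees(v[2]);return v.round(1),q.fun
E
cat > m2.py <<'E'
from h import *
t=cv2.imread("pics/top0.png");s=cv2.imread("pics/side0.png")
ms={"top":comp(brown(t),(332,225)),"side":comp(brown(s),(251,279))}
ms={n:cv2.morphologyEx(m.astype(np.uint8),cv2.MORPH_CLOSE,np.ones((2,2))) for n,m in ms.items()}
print(fitfree(ms,443,-240,-13));
for n in ms:print(n,fitfree({n:ms[n]},443,-240,-13))
g=cv2.cvtColor(s,cv2.COLOR_BGR2GRAY);g=cv2.GaussianBlur(g,(3,3),0);W=np.zeros_like(g);W[100:150,205:268]=1
M=up(comp((g>126)&(W>0),(238,123)))
def cost(v):
    f=fill("side",cyl(v[0],v[1],60,55.9,56))>0;return (f^M).sum()/(f|M).sum()
p=np.array([532,220.]);q=minimize(cost,p,method="Nelder-Mead",options=dict(initial_simplex=[p,p+[8,0],p+[0,8]]));print("pan side",q.x,q.fun)
import math
out=[]
for n,im,c in(("top",t,(172,182)),("side",s,(238,123))):
    big=cv2.resize(im,None,fx=4,fy=4,interpolation=cv2.INTER_NEAREST)
    cv2.drawContours(big,cv2.findContours(fill(n,cyl(533,221,60,55.9,56)),0,1)[0],-1,(0,0,255),1)
    x,y=c[0]*4,c[1]*4;out.append(cv2.resize(big[y-120:y+120,x-120:x+120],(400,400)))
cv2.imwrite("pics/ov1.png",np.hstack(out))
E
python3 m2.py
```

```text
(array([ 443.2, -243.9,  -10.3,   43. ,   44.6,   11.3]), np.float64(0.26991968608801514))
top (array([ 440.4, -242.5,   -7.1,   42.4,   51.9,   11.2]), np.float64(0.08441701564910734))
side (array([ 443.6, -245.3,   -7.6,   40.9,   49.6,   12.1]), np.float64(0.07779097387173396))
pan side [533.52617645 219.37768173] 0.4216660532450006
```

View pics/ov1.png

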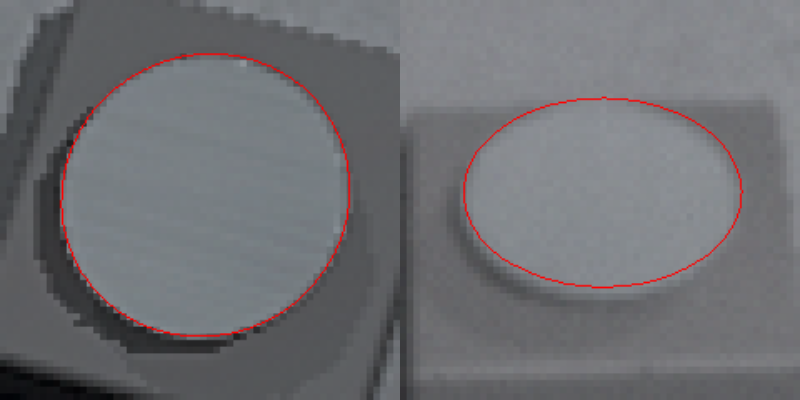

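```bash
python3 - <<'E'
from h import *
t=cv2.imread("pics/top0.png");s=cv2.imread("pics/side0.png")
a=cv2.resize(t[202:242,318:358],(400,400),interpolation=cv2.INTER_NEAREST)
b=cv2.resize(s[250:290,230:270],(400,400),interpolation=cv2.INTER_NEAREST)
o=np.hstack([a,b]);o=cv2.convertScaleAbs(o,alpha=1.8)
cv2.imwrite("pics/crop2.png",o)
E
```

```text
(no output)
```

View pics/crop2.png

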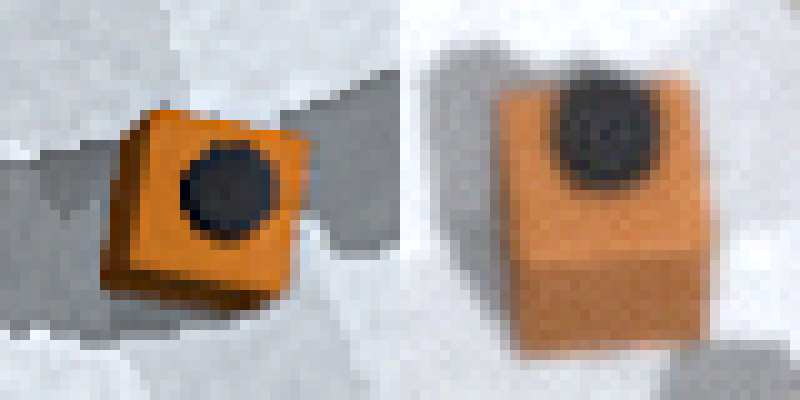

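```bash
python3 - <<'E'
from h import *
T=lambda u,v:(318+u/10-.5,202+v/10-.5)
Sd=lambda u,v:(230+(u-400)/10-.5,250+v/10-.5)
for z in(55,60,65,70,72):print(z,ray("top",T(228,190),z).round(1),ray("side",Sd(606,130),z).round(1))
print("bottom corners top",[ray("top",T(*c),0).round(1)[:2] for c in((101,292),(240,310))])
print("bottom corners side",[ray("side",Sd(*c),0).round(1)[:2] for c in((518,354),(703,345))])
for z in (42,50):
  print(z,"top face top",[ray("top",T(*c),z).round(1)[:2] for c in((152,112),(310,142),(285,292),(130,270))])
  print(z,"top face side",[ray("side",Sd(*c),z).round(1)[:2] for c in((500,88),(692,75),(712,250),(512,260))])
E
```

```text
55 [ 445.2 -241.5   55. ] [ 443.8 -237.5   55. ]
60 [ 444.3 -240.6   60. ] [ 442.9 -240.3   60. ]
65 [ 443.5 -239.7   65. ] [ 442.1 -243.2   65. ]
70 [ 442.7 -238.8   70. ] [ 441.2 -246.    70. ]
72 [ 442.4 -238.4   72. ] [ 440.9 -247.1   72. ]
bottom corners top [array([ 423.6, -215.9]), array([ 420.3, -255.4])]
bottom corners side [array([ 417.7, -259.6]), array([ 459.9, -268.2])]
42 top face top [array([ 468. , -222.6]), array([ 461.6, -266.4]), array([ 419.9, -260. ]), array([ 424.1, -217.2])]
42 top face side [array([ 425.4, -213.3]), array([ 469.2, -221.1]), array([ 460.9, -266.5]), array([ 416.7, -257.6])]
50 top face top [array([ 466.5, -221.2]), array([ 460.2, -264.8]), array([ 418.8, -258.4]), array([ 422.9, -216. ])]
50 top face side [array([ 424.2, -217.9]), array([ 467.6, -225.7]), array([ 459.4, -270.7]), array([ 415.5, -261.8])]
```

```bash
cat > g.py <<'E'
import sys,numpy as np
from plant import r
from scipy.spatial.transform import Rotation as Ro
def show(x,y,z,yaw=None):
    s=r.get_state();R=Ro.from_euler("xyz",s["tcp_rot"],degrees=True).as_matrix();p=s["position"]
    print("t",round(s["t"],2),"pos",p.round(1),"j",s["joints"].round(1),"F",s["wrist_force"].round(2),"gap",round(s["finger_gap"],1))
    print("x",R[:,0].round(3),"y",R[:,1].round(3),"z",R[:,2].round(3))
    print("shift m",(R.T@(np.array([x,y,z])-p)/1000).round(4))
    if yaw is not None:
        for k in(0,180):
            a=np.radians(yaw+k);d=R.T@[np.cos(a),np.sin(a),0];print("turn rad",round(np.arctan2(d[2],d[1]),4))
if __name__=="__main__":show(*map(float,sys.argv[1:]))
E
python3 g.py 470 150 230; python3 g.py 442.3 -241.7 180 -9.5
```

```text
t 0.1 pos [272.4 616.9 230.1] j [64.1 15.2 92.  -0.  73.  -2.1] F [ 0.07  0.26 -0.75] gap 85.4
x [-0.001 -0.002 -1.   ] y [ 0.404  0.915 -0.002] z [ 0.915 -0.404 -0.   ]
shift m [ 0.0008 -0.3473  0.3694]
t 0.1 pos [272.4 616.9 230.1] j [64.1 15.2 92.  -0.  73.  -2.1] F [ 0.07  0.26 -0.75] gap 85.4
x [-0.001 -0.002 -1.   ] y [ 0.404  0.915 -0.002] z [ 0.915 -0.404 -0.   ]
shift m [ 0.0515 -0.7167  0.5022]
turn rad 1.3208
turn rad -1.8207
```

```bash
python3 -m jog '[0,-0.035,0.037,0.07, 0,-0.07,0.074,0.14, 0,-0.104,0.111,0.21, 0,-0.139,0.148,0.28, 0,-0.174,0.185,0.35, 0,-0.208,0.222,0.42, 0,-0.243,0.259,0.49, 0,-0.278,0.296,0.56, 0,-0.313,0.333,0.63, 0,-0.347,0.369,0.70]' 1 40; python3 g.py 442.3 -241.7 180 -9.5
```

```text
t: 1.1
position: [467.1, 154.8, 230.5]
tcp_rot: [-55.8, 89.9, -119.9]
wrist_force: [1.8, 0.9, 0.7]
finger_gap: 85.4
t 1.1 pos [467.1 154.8 230.5] j [ 1.550e+01 -4.900e+00  1.137e+02 -1.000e-01  7.130e+01 -1.040e+01] F [1.82 0.87 0.7 ] gap 85.4
x [-0.001 -0.002 -1.   ] y [ 0.899  0.437 -0.002] z [ 0.437 -0.899  0.001]
shift m [ 0.0513 -0.1955  0.3458]
turn rad 0.6181
turn rad -2.5235
```

```bash
python3 -m jog '[0.005,-0.02,0.0346,0.062, 0.01,-0.039,0.069,0.124, 0.015,-0.059,0.104,0.186, 0.02,-0.078,0.138,0.248, 0.025,-0.098,0.173,0.31, 0.03,-0.117,0.207,0.372, 0.035,-0.137,0.242,0.434, 0.04,-0.156,0.277,0.496, 0.045,-0.176,0.311,0.558, 0.051,-0.1955,0.3458,0.618, 0.051,-0.1955,0.3458,0.618, 0.051,-0.1955,0.3458,0.618]'; python3 - <<'E'
from g import show
show(442.3,-241.7,12,-9.5)
from h import *
o=[]
s=r.get_state();p=s["position"]
for n,c in(("top",(335,215)),("side",(250,260))):
    f=cv2.cvtColor(r.grab_frame(n),cv2.COLOR_RGB2BGR);cv2.imwrite(f"pics/{n}1.png",f)
    q=proj(n,[p])[0];print(n,q)
    x,y=c;k=cv2.resize(f[y-80:y+80,x-80:x+80],(400,400),interpolation=cv2.INTER_CUBIC)
    cv2.drawMarker(k,tuple(((q-[x-80,y-80])*2.5).astype(int).tolist()),(255,0,255),0,14);o.append(k)
cv2.imwrite("pics/c3.png",np.hstack(o))
E
```

```text
t: 2.3
position: [441.6, -242.0, 179.5]
tcp_rot: [-69.2, 89.9, -168.8]
wrist_force: [-0.1, -0.1, 0.9]
finger_gap: 85.2
t 2.3 pos [ 441.6 -242.   179.5] j [-3.150e+01 -1.200e+00  1.158e+02 -1.000e-01  6.560e+01 -2.180e+01] F [-0.12 -0.09  0.91] gap 85.2
x [-0.002 -0.    -1.   ] y [ 0.986 -0.167 -0.002] z [-0.167 -0.986  0.001]
shift m [ 0.1675  0.001  -0.0006]
turn rad -0.0018
turn rad 3.1398
top [349.77095398 214.03978296]
side [250.85120861 233.58625657]
```

View pics/c3.png

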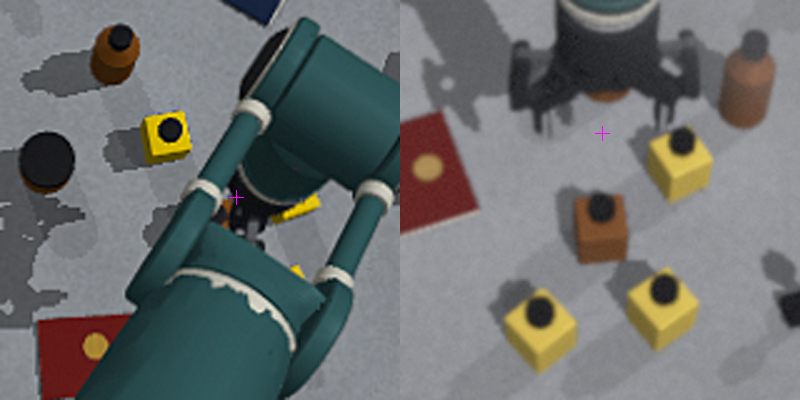

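The side view shows the open fingers (tips at about x 540 and 665 in the crop) centred above the amber flask, with the projected TCP midway between them. I'll descend.

```bash
python3 -m jog '[0.02,0.001,0,0, 0.04,0.001,0,0, 0.06,0.001,0,0, 0.08,0.001,0,0, 0.095,0.001,0,0, 0.11,0.001,0,0, 0.125,0.001,0,0, 0.138,0.001,0,0, 0.15,0.001,0,0, 0.16,0.001,0,0, 0.167,0.001,0,0, 0.167,0.001,0,0]'; python3 - <<'E'
from g import show
show(442.3,-241.7,12,-9.5)
from h import *
f=cv2.cvtColor(r.grab_frame("side"),cv2.COLOR_RGB2BGR);cv2.imwrite("pics/s2.png",cv2.resize(f[220:330,180:330],(750,550),interpolation=cv2.INTER_CUBIC))
E
```

```text
t: 3.6
position: [442.1, -240.6, 11.9]
tcp_rot: [-82.6, 89.8, 177.9]
wrist_force: [-1.0, 0.2, -0.0]
finger_gap: 85.6
t 3.6 pos [ 442.1 -240.6   11.9] j [-3.13e+01  1.10e+01  1.23e+02 -1.00e-01  4.61e+01 -2.18e+01] F [-0.99  0.24 -0.02] gap 85.6
x [-0.003  0.    -1.   ] y [ 0.986 -0.164 -0.003] z [-0.164 -0.986  0.   ]
shift m [-0.0001  0.0003  0.001 ]
turn rad 0.0009
turn rad -3.1407
```

View pics/s2.png

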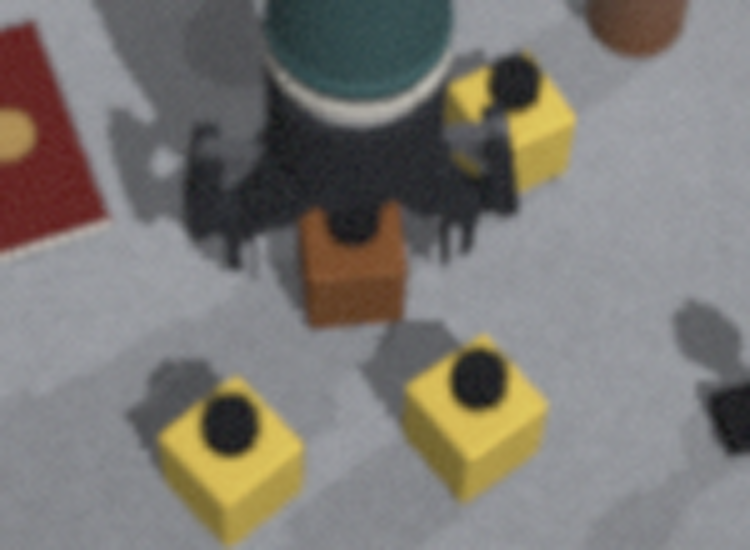

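The fingers straddle the amber flask (crop x 240 and 455, flask 300–408). I'll close.

```bash
python3 -m jog '[0,0,0,0, 0,0,0,0, 0,0,0,0, 0,0,0,0, 0,0,0,0, 0,0,0,0, 0,0,0,0, 0,0,0,0]' 0 40; python3 - <<'E'
from g import show
show(442.3,-241.7,22,-9.5)
E
```

```text
t: 4.45
position: [443.3, -241.4, 13.3]
tcp_rot: [-30.1, 89.9, -129.6]
wrist_force: [0.0, -0.0, 5.6]
finger_gap: 45.6
t 4.45 pos [ 443.3 -241.4   13.3] j [-3.130e+01  1.090e+01  1.229e+02 -1.000e-01  4.610e+01 -2.180e+01] F [ 0.02 -0.05  5.65] gap 45.6
x [-0.001 -0.001 -1.   ] y [ 0.986 -0.164 -0.001] z [-0.164 -0.986  0.001]
shift m [-0.0087 -0.0009  0.0004]
turn rad 0.0008
turn rad -3.1408
```

```bash
python3 -m jog '[-0.005,0,0,0, -0.012,0,0,0, -0.02,0,0,0, -0.03,0,0,0, -0.045,0,0,0, -0.06,0,0,0, -0.08,0,0,0, -0.1,0,0,0, -0.12,0,0,0, -0.14,0,0,0, -0.15,0,0,0, -0.15,0,0,0]'; python3 - <<'E'
from g import show
from h import *
show(533,220,180,80.5)
f=cv2.cvtColor(r.grab_frame("side"),cv2.COLOR_RGB2BGR);cv2.imwrite("pics/s3.png",cv2.resize(f[160:320,150:350],(800,600),interpolation=cv2.INTER_CUBIC))
print(r.get_state()["wrist_force"])
E
```

```text
t: 5.65
position: [444.6, -242.0, 165.5]
tcp_rot: [45.2, 89.8, -54.3]
wrist_force: [0.2, 0.6, -0.8]
finger_gap: 45.8
t 5.65 pos [ 444.6 -242.   165.5] j [-3.130e+01 -4.000e-01  1.165e+02 -1.000e-01  6.370e+01 -2.180e+01] F [ 0.21  0.62 -0.81] gap 45.8
x [ 0.003 -0.003 -1.   ] y [ 0.986 -0.164  0.003] z [-0.164 -0.986  0.003]
shift m [-0.0158  0.0113 -0.4702]
turn rad -1.57
turn rad 1.5716
[ 0.7544755   0.44035945 -1.06571441]
```

View pics/s3.png

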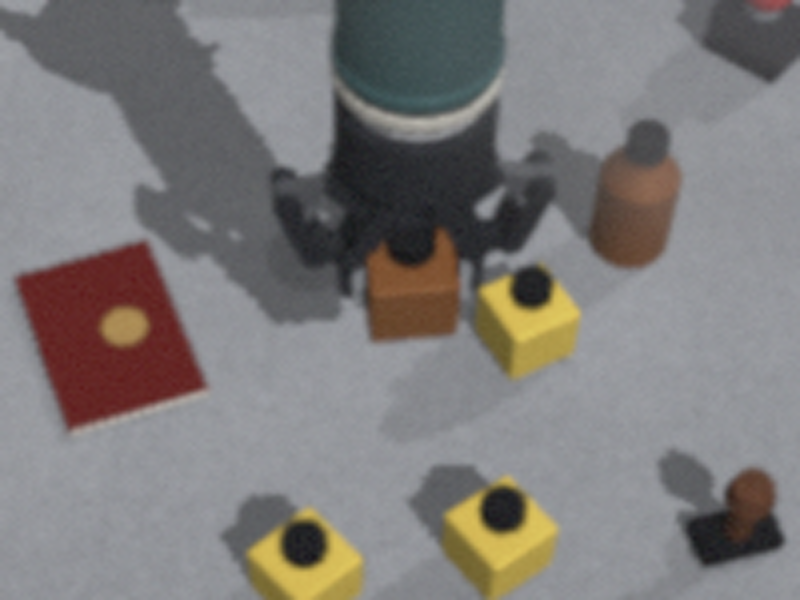

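```bash
python3 - <<'E'
from h import *
S=lambda u,v:(150+u/4-.5+.0,160+v/3.75-.5)
s=r.get_state();print(s["position"])
for z0 in(152,):
    c=[ray("side",S(*q),z0)[:2] for q in((371,338),(457,333))];print(c,np.mean(c,0), "pre",[438.8,-263.9])
    c=[ray("side",S(*q),z0+42)[:2] for q in((367,290),(459,285))];print("top front",np.mean(c,0),"pre",[438.8,-262])
E
```

```text
[ 443.79889727 -241.45962794  164.06155724]
[array([ 419.33797847, -258.34912859]), array([ 463.22231418, -266.43498856])] [ 441.28014633 -262.39205858] pre [438.8, -263.9]
top front [ 440.83131295 -258.29052495] pre [438.8, -262]
```

```bash
python3 -m jog '[0,0,-0.01,0, 0,0.001,-0.03,0, 0,0.002,-0.065,0, 0,0.003,-0.11,0, 0,0.004,-0.158,0, 0,0.005,-0.206,0, 0,0.006,-0.254,0, 0,0.008,-0.302,0, 0,0.009,-0.35,0, 0,0.01,-0.395,0, 0,0.011,-0.43,0, 0,0.011,-0.455,0]'; python3 -m jog '[0,0,-0.008,0, 0,0,-0.012,0, 0,0,-0.012,0, 0,0,-0.012,0]';  python3 - <<'E'
from g import show
from h import *
show(533,220,80)
for i in range(2):
  for n in("side","top"):
    f=cv2.cvtColor(r.grab_frame(n),cv2.COLOR_RGB2BGR);cv2.imwrite(f"pics/{n}4.png",f)
    s=r.get_state();print(s["position"].round(1),s["wrist_force"].round(2))
a=cv2.imread("pics/side4.png")[50:170,170:290];b=cv2.imread("pics/top4.png")[110:250,110:250]
cv2.imwrite("pics/c4.png",np.hstack([cv2.resize(k,(400,400),interpolation=cv2.INTER_CUBIC) for k in(a,b)]))
E
```

```text
t: 6.9
position: [528.1, 208.5, 161.4]
tcp_rot: [-34.3, 89.8, -133.6]
wrist_force: [0.5, 0.3, -2.0]
finger_gap: 45.6
t: 7.3
position: [529.6, 219.1, 160.8]
tcp_rot: [-36.1, 89.7, -135.5]
wrist_force: [-0.7, 0.0, -2.1]
finger_gap: 45.7
t 7.3 pos [529.6 219.1 160.8] j [ 2.010e+01  7.500e+00  1.087e+02 -1.000e-01  6.410e+01  2.950e+01] F [-0.68  0.01 -2.12] gap 45.7
x [-0.003 -0.003 -1.   ] y [ 0.987 -0.163 -0.003] z [-0.163 -0.987  0.004]
shift m [ 0.0808  0.0035 -0.0017]
[529.8 219.1 161.1] [ 0.26  0.46 -1.09]
[529.9 219.1 161.3] [-0.45 -0.79 -1.39]
[530.  219.2 161.4] [-0.07 -0.71 -1.24]
[530.1 219.3 161.5] [ 0.79 -0.11 -2.26]
```

View pics/c4.png

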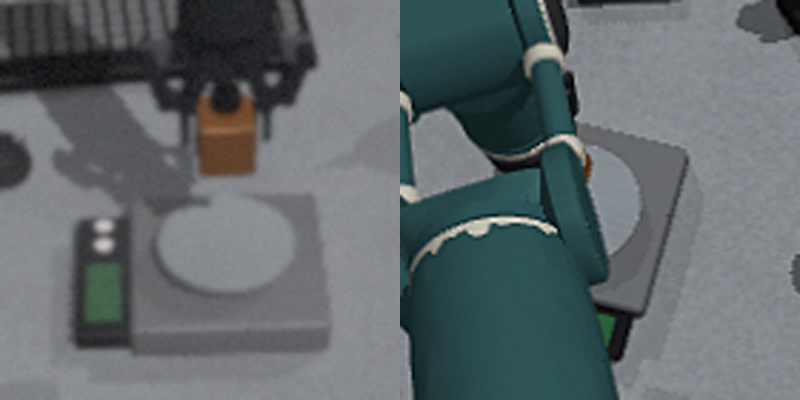

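```bash
python3 -m jog '[0.01,0.002,0,0, 0.025,0.003,-0.001,0, 0.04,0.003,-0.001,0, 0.052,0.003,-0.001,0, 0.062,0.003,-0.001,0, 0.069,0.003,-0.001,0, 0.073,0.003,-0.001,0, 0.075,0.003,-0.001,0, 0.075,0.003,-0.001,0, 0.075,0.003,-0.001,0]';  python3 - <<'E'
from g import show
from h import *
show(533,220,80)
f=cv2.cvtColor(r.grab_frame("side"),cv2.COLOR_RGB2BGR);cv2.imwrite("pics/side5.png",f)
s=r.get_state();z=s["position"][2];print(s["position"].round(1),s["wrist_force"].round(2))
big=cv2.resize(f,None,fx=4,fy=4,interpolation=cv2.INTER_CUBIC)
cv2.imwrite("pics/c5.png",cv2.resize(big[300:600,750:1150],(800,600)))
E
```

```text
t: 8.5
position: [533.6, 219.8, 87.1]
tcp_rot: [-17.5, 89.9, -117.0]
wrist_force: [-0.0, 1.1, -1.4]
finger_gap: 45.4
t 8.5 pos [533.6 219.8  87.1] j [ 2.000e+01  1.220e+01  1.117e+02 -1.000e-01  5.610e+01  2.950e+01] F [-0.    1.06 -1.41] gap 45.4
x [-0.001 -0.002 -1.   ] y [ 0.987 -0.164 -0.001] z [-0.164 -0.987  0.002]
shift m [ 0.0071 -0.0006 -0.0001]
[533.6 219.9  87.2] [-0.02  0.13 -1.01]
```

View pics/c5.png

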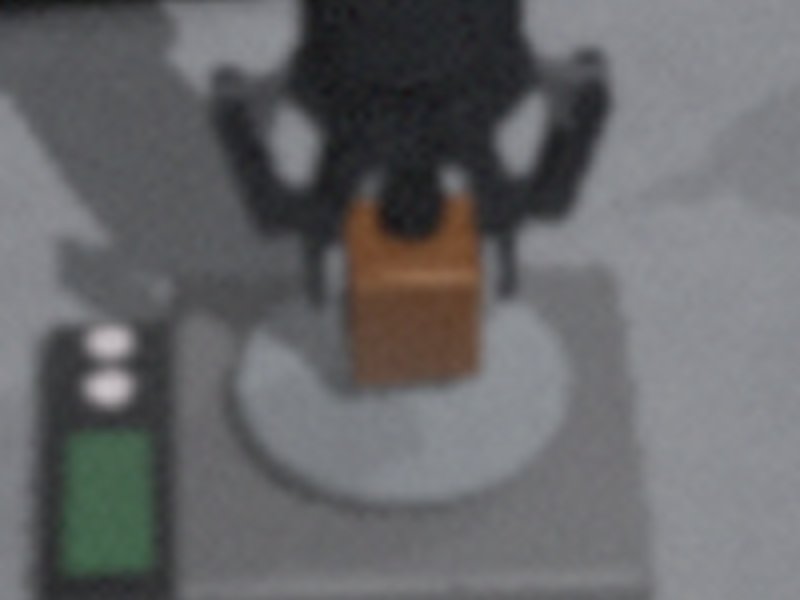

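```bash
python3 - <<'E'
from h import *
S=lambda u,v:(187.5+u/8-.5,75+v/8-.5)
for z0 in(72,74):
    c=[ray("side",S(*q),z0)[:2] for q in((357,388),(478,378))];print(z0,np.round(c,1),np.mean(c,0)+23*np.array([.164,.987]))
e=[ray("side",S(*q),56)[:2] for q in((240,385),(573,385))];print("pan lr",np.round(e,1),np.mean(e,0))
e=[ray("side",S(*q),56)[:2] for q in((425,500),)];print("pan front",np.round(e,1))
E
```

```text
72 [[509.4 200.4]
 [552.  194.9]] [534.47784853 220.34219456]
74 [[508.9 198.3]
 [551.4 192.8]] [533.9344486  218.25322536]
pan lr [[473.1 229.1]
 [588.9 199.7]] [530.98310525 214.38515605]
pan front [[522.6 155.8]]
```

```bash
cat > avg.py <<'E'
from plant import r
import numpy as np,cv2
F=[];P=[]
for i in range(8):
    f=r.grab_frame("side");s=r.get_state();F.append(s["wrist_force"]);P.append(s["position"])
print("t",round(s["t"],2),"F",np.mean(F,0).round(2),"P",np.mean(P,0).round(2))
cv2.imwrite("pics/last.png",cv2.cvtColor(f,cv2.COLOR_RGB2BGR))
E
python3 avg.py; python3 -m jog '[0.004,-0.001,0.001,0, 0.008,-0.001,0.001,0, 0.011,-0.001,0.001,0, 0.012,-0.001,0.001,0, 0.012,-0.001,0.001,0]'; python3 avg.py
```

```text
t 8.95 F [-0.04  0.07 -1.65] P [533.31 219.73  86.86]
t: 9.45
position: [531.7, 218.7, 74.1]
tcp_rot: [-36.1, 89.8, -135.6]
wrist_force: [-0.1, -0.0, -1.0]
finger_gap: 45.4
t 9.85 F [ 0.32  0.12 -1.42] P [532.05 218.83  74.68]
```

Weight reads about 1.5 N and there is no contact yet. I'll go down in 1 mm steps.

```bash
python3 -m jog '[0.001,0,0,0, 0.002,0,0,0, 0.003,0,0,0, 0.003,0,0,0]'; python3 avg.py;  python3 -m jog '[0.0005,0,0,0, 0.001,0,0,0, 0.0015,0,0,0,0.0015,0,0,0]'; python3 avg.py
```

```text
t: 10.25
position: [531.8, 218.8, 71.5]
tcp_rot: [-31.4, 89.8, -130.8]
wrist_force: [-0.0, -0.0, -1.3]
finger_gap: 45.9
t 10.65 F [-0.09 -0.   -1.54] P [532.04 218.83  71.72]
t: 11.05
position: [532.0, 218.8, 70.1]
tcp_rot: [-29.1, 89.8, -128.5]
wrist_force: [-0.0, -1.1, -1.4]
finger_gap: 45.2
t 11.45 F [ 0.16 -0.19 -1.57] P [532.08 218.83  70.27]
```

View pics/last.png

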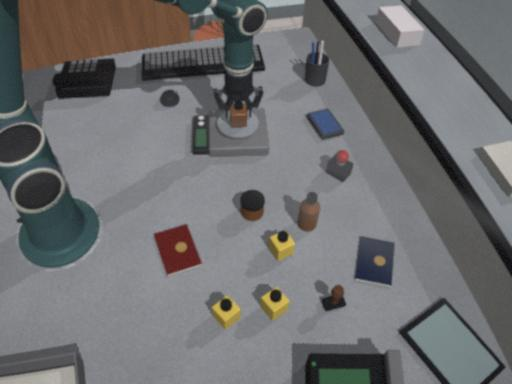

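The flask (239,117) hangs over the pan, and the jar and bottle are still where they were. No contact yet, so I continue down.

```bash
python3 -m jog '[0.0005,0,0,0, 0.001,0,0,0, 0.0012,0,0,0]'; python3 avg.py;  python3 -m jog '[0.0005,0,0,0, 0.001,0,0,0, 0.001,0,0,0]'; python3 avg.py
```

```text
t: 11.75
position: [532.1, 218.9, 69.1]
tcp_rot: [-24.8, 89.8, -124.2]
wrist_force: [-0.0, 0.2, -1.0]
finger_gap: 46.0
t 12.15 F [-0.34 -0.24 -1.05] P [532.14 218.86  69.17]
t: 12.45
position: [532.2, 218.9, 68.2]
tcp_rot: [-24.1, 89.8, -123.5]
wrist_force: [0.5, 0.1, -0.1]
finger_gap: 45.5
t 12.85 F [-0.81 -0.39  0.43] P [532.16 218.86  68.23]
```

Contact was at TCP z of about 69.2 mm, and the pan now carries the whole weight (wrist about +0.4 N). I'll release gently.

```bash
python3 -m jog '[0,0,0,0, 0,0,0,0, 0,0,0,0]' - 20; python3 avg.py; python3 -m jog '[0,0,0,0, 0,0,0,0, 0,0,0,0]' 0.62; python3 avg.py; python3 - <<'E'
import cv2
f=cv2.imread("pics/last.png");cv2.imwrite("pics/c6.png",cv2.resize(f[75:150,187:287],(800,600),interpolation=cv2.INTER_CUBIC))
E
```

```text
t: 13.15
position: [532.2, 218.9, 68.2]
tcp_rot: [-23.4, 89.8, -122.8]
wrist_force: [-1.5, -0.7, 0.4]
finger_gap: 45.5
t 13.55 F [-0.68 -0.03  0.29] P [532.16 218.85  68.2 ]
t: 13.85
position: [532.3, 218.9, 68.3]
tcp_rot: [-19.0, 89.9, -118.4]
wrist_force: [0.3, -0.4, -0.9]
finger_gap: 52.9
t 14.25 F [ 0.16  0.04 -0.08] P [532.19 218.87  68.21]
```

View pics/c6.png

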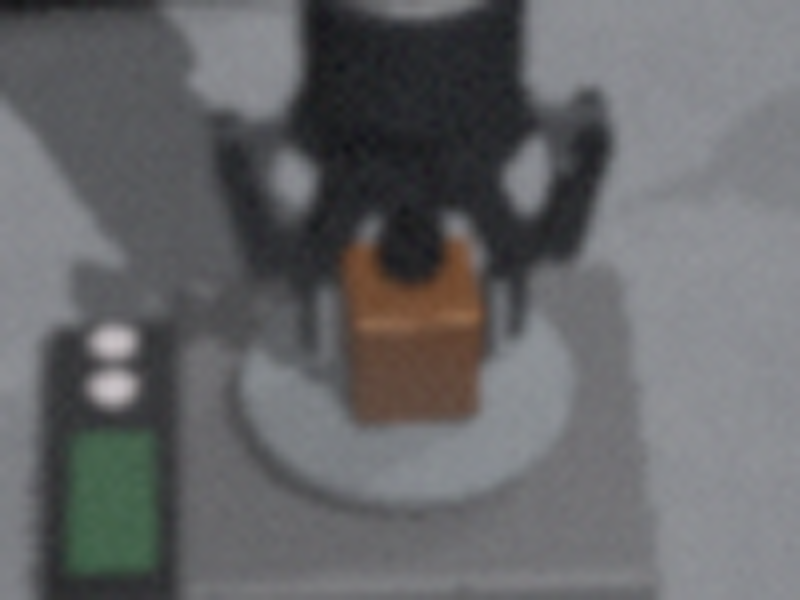

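The gap is 53 mm, there's no wrist force, and the flask stands upright on the pan (crop 345–480, base at 420). I'll open fully and retreat straight up, then aside so the cameras can see.

```bash
python3 -m jog '[0,0,0,0, 0,0,0,0, 0,0,0,0, 0,0,0,0, -0.005,0,0,0, -0.015,0,0,0, -0.03,0,0,0, -0.05,0,0,0, -0.075,0,0,0, -0.1,0,0,0, -0.13,0,0,0, -0.15,0,0,0]' 1; python3 -m jog '[0,0,0.02,0, 0,0,0.05,0, 0,0,0.09,0, 0,0,0.13,0, 0,0,0.17,0, 0,0,0.21,0, 0,0,0.25,0, 0,0,0.28,0, 0,0,0.29,0, 0,0,0.29,0]'; python3 - <<'E'
from h import *
o=[]
for n,c in(("side",(238,120)),("top",(172,182))):
    f=cv2.cvtColor(r.grab_frame(n),cv2.COLOR_RGB2BGR);cv2.imwrite(f"pics/{n}7.png",f)
    x,y=c;o.append(cv2.resize(f[y-40:y+40,x-40:x+40],(400,400),interpolation=cv2.INTER_CUBIC))
cv2.imwrite("pics/c7.png",np.hstack(o))
E
```

```text
t: 15.45
position: [533.6, 219.6, 222.6]
tcp_rot: [88.7, 89.8, -10.7]
wrist_force: [1.4, -0.0, -0.1]
finger_gap: 85.1
t: 16.45
position: [486.3, -67.5, 223.9]
tcp_rot: [91.6, 89.7, -7.9]
wrist_force: [0.1, -0.1, 0.3]
finger_gap: 85.6
```

View pics/c7.png

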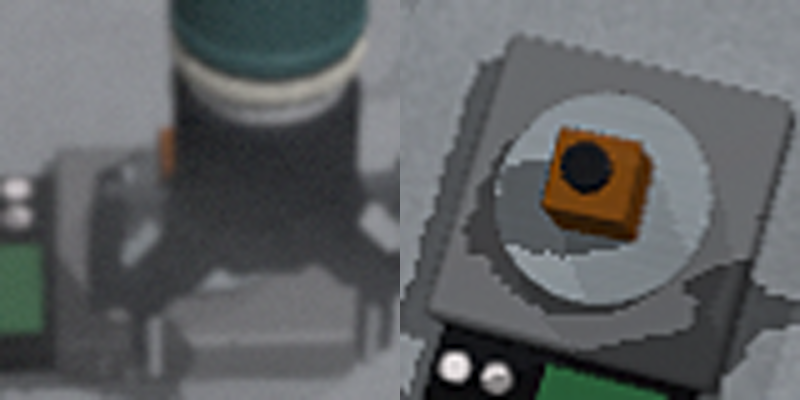

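View pics/top7.png

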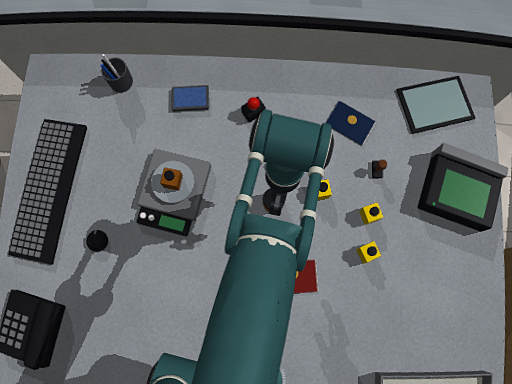

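```bash
python3 - <<'E'
from h import *
t=cv2.imread("pics/top7.png")
T=lambda u,v:(132+(u-400)/5-.5,142+v/5-.5)
for h in(62,70):print("stopper",ray("top",T(586,167),54.7+h))
print("base corners",[ray("top",T(*q),55)[:2].round(1) for q in((545,207),(634,241),(652,168))])
m=comp(brown(t),(172,186))
print(fitfree({"top":m},533,219,-9.5,z0=55))
e=[ray("top",T(*q),55)[:2] for q in((496,195),(713,200),(607,93),(600,306))];print("pan",np.round(e,1),np.mean(e[:2],0),np.mean(e[2:],0))
E
```

```text
stopper [533.40339077 220.20039379 116.7       ]
stopper [531.41567447 218.60141189 124.7       ]
base corners [array([525. , 253.3]), array([508.4, 202.3]), array([549.9, 195.8])]
(array([532.7, 220.2,  -7.4,  43.1,  49.4,  11.2]), np.float64(0.11159305993690852))
pan [[530.5 281.3]
 [533.5 160.6]
 [591.6 224.7]
 [471.3 217.9]] [531.98411386 220.9693139 ] [531.46406351 221.26623091]
```

The top view shows the flask upright on the pan, about 1.5 mm from its centre. One last look at the bystanders.

View pics/side7.png

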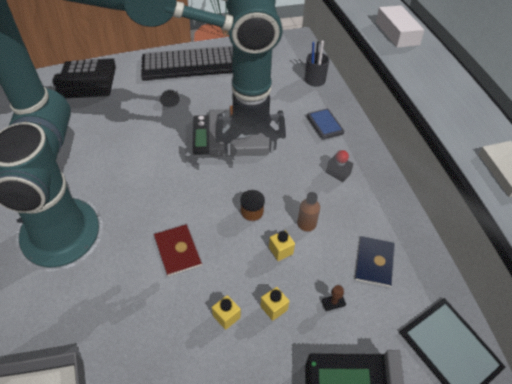

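The jar (253,205), the bottle (309,212) and the yellow flasks are unmoved from the first picture, and the gripper hangs clear in the air.

```bash
python3 -c "
from plant import r
print(r.get_state()['wrist_force']);r.hand_in()"
```

```text
[-0.23275093 -0.27463113 -0.30304562]
the job is handed in; nothing more can be done
```

The amber square flask is standing upright and released in the middle of the scale's pan, and I handed the job in at about 16.5 s.

- **Placing:** I gripped the flask at 40 N (finger gap 45.6 mm) and lowered it the last few millimetres in steps of about 1 mm. The pan took about 2 N by the wrist readings, far below the 10 N limit. I opened the fingers only once the pan carried the full weight, so there was no drop.
- **Final position:** The last top view puts the flask about 1.5 mm from the pan centre: flask at about (532.7, 220), pan at about (531.8, 221).
- **Bystanders:** In the last side view the jar, the bottle and the yellow flasks are where they were at the start. The gripper was clear, with about 0 N on the wrist.
- **Disagreements:** The two cameras differed by 3–4 mm on positions, so I used the average. The flask's outline also looked 5–10 % smaller than the stated size, so its position is good to about 2 mm. After the release the arm hid the flask from the side camera, so the final check relies on the top view alone.

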